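Flip the paint-stock tags

ROBOT

A 6-joint arm with a two-finger parallel gripper is mounted at the origin on the work surface. World frame = base frame: x ahead of the robot, y to its left, z up, the work surface at z = 0. Lengths are in mm, angles in rad, forces in N, time in s.
With the tool pointing down it reaches from about 325 to 775 mm from the base axis. Payload 5.5 kg.
Tool frame: the origin (TCP) lies between the finger pads; the fingertips stand 11 mm ahead of it and the grasp point (between the pads) lies 8 mm behind it; z points along the fingers, x is the direction in which the jaws open and shut, and the axes are right-handed (so a half turn about z gives the same grasp; the last joint's range is limited). The gripper opens to 88 mm and grips with 3 to 60 N. Pads are 20 mm wide; open, the fingers measure 115 mm over their backs; the gripper's body (75 mm by 178 mm) begins 61 mm behind the grasp point.
Start: joints at [1.19, 0.091, 1.231, -0, 1.82, -0.057], TCP at [190.908, 568.833, 233.631] pointing down, gripper open.
Joint ranges: [-2.87, 2.87], [-0.86, 2.18], [0.17, 2.46], [-1.51, 4.65], [0.06, 2.69], [-2.65, 2.65]. Speed limits (rad/s): [2.57, 2.57, 3.01, 3.14, 3.14, 3.14].

INTERFACE

Orientations are given as a unit quaternion [x, y, z, w].
In Python, from rig import manip, read_camera, search_frame, outline_of gives the robot as it stands. Calls block until the motion is done:
- manip.movep(position, orientation): joint-space move of the TCP to a pose.
- manip.move_linear(position, frame=None, speed=150): straight line of the TCP; frame=None keeps the orientation; speed is the mean speed in mm/s.
- manip.movej(angles): joint-space move.
- manip.move_gripper(opening, force=None): finger opening in mm; force is the grip in N (None keeps the last); returns when the fingers have stopped.
- manip.sleep(seconds).
- manip.ik(position, orientation): joint angles nearest the present ones, or None.
- read_camera(name): name is "side" or "top" or "wrist"; returns a dict with "color" (384x512x3 uint8, red, green, blue), "camera_matrix" (3x3 intrinsics, pixels), "T" (4x4, takes a point from camera to world coordinates). Camera axes: x right, y up, looking along -z (the intrinsics and any distortion apply to the point x, -y, -z); pixel columns grow to the right and rows downward; lengths in mm; the calibration is good to about 2 mm. The wrist camera is an equidistant fisheye: a pixel r from the principal point sees the ray r / f radians off the axis. A picture is of the moment at which its call begins. There is no depth.
A pose or a line that the arm cannot do raises manip.IKError and nothing moves.
- manip.close_job(): hands the job in, once; it reports no verdict.
Trained networks look in a picture, given as the dict that the camera call returned (one of the last four; its "shot" number tells which), for a name from the list of things; names that differ only in an ending like _2 or _b are one class to them, and where a whole thing is asked for, a point or a joint stands for the part that bears it (a point fixed in the world has none). Each returns a list of dicts, best first, with "confidence" (0 to 1); they miss things now and then, are a little off and sometimes report something else, mostly with a low value. They report only what shows in the picture. A call takes as long as a camera call.
- search_frame(picture, name): "bbox" ([left, top, right, bottom] in pixels, round what is visible of it).
- outline_of(picture, name): "mask" (384x512 bool, what is visible of it) and "bbox" ([left, top, right, bottom] in pixels, round what is visible of it).
Readings, each from a call of its own:
- manip.read_clock(): time.
- manip.read_joint_pos(): joint angles.
- manip.read_dq(): joint speeds.
- manip.read_tau(): joint torques, N m.
- manip.read_eef_pos(): TCP position.
- manip.read_ee_rot(): TCP orientation.
- manip.read_wrist_force(): force on the tool from outside, world axes, zero at the start.
- manip.read_torque(): the same for the moment, N m.
- manip.read_finger_gap(): finger opening in mm.
Only numpy, scipy, OpenCV 4.12 (cv2) and the standard library are available. Lean on these libraries where they do the work, as an engineer would, in place of code of your own. Each camera call takes 0.05 s, during which the arm holds its last target.

TASK

On the paint-stock board, flip the hinged tags so that only the full bins (a paint pot in both compartments) show their green face upward; a bin with an empty compartment must show red. Push each wrong tag over gently with a fingertip until it drops onto its other stop; grip and lift nothing, and leave the pots and everything else where they stand.

Things in the scene. Friction and masses are not known exactly. Their poses are not given: they have to be found in the camera images.
- stock_board: Plywood base board of the paint stock, 200 x 530 x 12 mm, fixed to the table. Origin: centre of its underside, on the table; x across it, pointing away from the robot, y along its length to the robot's left, z up. Four identical bin stations stand on it in a row along y, 130 mm apart, in any order.
- bin_a: Bin station, fixed: foot plate 174 x 106 mm, tag bracket on the near half, blue open bin 60 x 104 mm (rim 40 mm up) on the far half. Two compartments, centres at x = +38, y = +25 and -25 mm, floor 9 mm up; a pot stands within 5 mm of the centre. Full = a pot in both. Origin: on the board's top (12 mm above the table); axes as the board's.
- bin_a_hinge (a point): Middle of the hinge line of tag_a, 67 mm above the table; at x = -55, z = +55 mm in its bin's frame; axes as the board's. The hinge line runs along x. The tag is a plate 74 mm wide (along x), 4 mm thick, reaching 56 mm from the hinge. Bracket and stop bars reach 16 mm above the hinge line and 20 mm to either side of it.
- tag_a (a joint): Tag angle, rad, 0 upright. It rests at +0.72, leaning left (+y), green face up, or at -0.72, leaning right (-y), red face up; the face below has the other colour. At rest its free edge is 37 mm sideways of the hinge and 42 mm above it; edges leaning to each other stay 53 mm apart. 45 g, swings freely: pushed past upright it drops to the other stop.
- bin_b: Bin station, fixed: foot plate 174 x 106 mm, tag bracket on the near half, blue open bin 60 x 104 mm (rim 40 mm up) on the far half. Two compartments, centres at x = +38, y = +25 and -25 mm, floor 9 mm up; a pot stands within 5 mm of the centre. Full = a pot in both. Origin: on the board's top (12 mm above the table); axes as the board's.
- bin_b_hinge (a point): Middle of the hinge line of tag_b, 67 mm above the table; at x = -55, z = +55 mm in its bin's frame; axes as the board's. The hinge line runs along x. The tag is a plate 74 mm wide (along x), 4 mm thick, reaching 56 mm from the hinge. Bracket and stop bars reach 16 mm above the hinge line and 20 mm to either side of it.
- tag_b (a joint): Tag angle, rad, 0 upright. It rests at +0.72, leaning left (+y), green face up, or at -0.72, leaning right (-y), red face up; the face below has the other colour. At rest its free edge is 37 mm sideways of the hinge and 42 mm above it; edges leaning to each other stay 53 mm apart. 45 g, swings freely: pushed past upright it drops to the other stop.
- bin_c: Bin station, fixed: foot plate 174 x 106 mm, tag bracket on the near half, blue open bin 60 x 104 mm (rim 40 mm up) on the far half. Two compartments, centres at x = +38, y = +25 and -25 mm, floor 9 mm up; a pot stands within 5 mm of the centre. Full = a pot in both. Origin: on the board's top (12 mm above the table); axes as the board's.
- bin_c_hinge (a point): Middle of the hinge line of tag_c, 67 mm above the table; at x = -55, z = +55 mm in its bin's frame; axes as the board's. The hinge line runs along x. The tag is a plate 74 mm wide (along x), 4 mm thick, reaching 56 mm from the hinge. Bracket and stop bars reach 16 mm above the hinge line and 20 mm to either side of it.
- tag_c (a joint): Tag angle, rad, 0 upright. It rests at +0.72, leaning left (+y), green face up, or at -0.72, leaning right (-y), red face up; the face below has the other colour. At rest its free edge is 37 mm sideways of the hinge and 42 mm above it; edges leaning to each other stay 53 mm apart. 45 g, swings freely: pushed past upright it drops to the other stop.
- bin_d: Bin station, fixed: foot plate 174 x 106 mm, tag bracket on the near half, blue open bin 60 x 104 mm (rim 40 mm up) on the far half. Two compartments, centres at x = +38, y = +25 and -25 mm, floor 9 mm up; a pot stands within 5 mm of the centre. Full = a pot in both. Origin: on the board's top (12 mm above the table); axes as the board's.
- bin_d_hinge (a point): Middle of the hinge line of tag_d, 67 mm above the table; at x = -55, z = +55 mm in its bin's frame; axes as the board's. The hinge line runs along x. The tag is a plate 74 mm wide (along x), 4 mm thick, reaching 56 mm from the hinge. Bracket and stop bars reach 16 mm above the hinge line and 20 mm to either side of it.
- tag_d (a joint): Tag angle, rad, 0 upright. It rests at +0.72, leaning left (+y), green face up, or at -0.72, leaning right (-y), red face up; the face below has the other colour. At rest its free edge is 37 mm sideways of the hinge and 42 mm above it; edges leaning to each other stay 53 mm apart. 45 g, swings freely: pushed past upright it drops to the other stop.
- pot_1_center (a point): Middle (24 mm above its foot) of a loose yellow paint pot with a white cap, 38 mm across, 48 mm tall, about 60 g, standing in a bin compartment (top 69 mm above the table). Not to be disturbed.
- pot_2_center (a point): Middle (24 mm above its foot) of a loose white paint pot with a white cap, 38 mm across, 48 mm tall, about 60 g, standing in a bin compartment (top 69 mm above the table). Not to be disturbed.
- pot_3_center (a point): Middle (24 mm above its foot) of a loose blue paint pot with a white cap, 38 mm across, 48 mm tall, about 60 g, standing in a bin compartment (top 69 mm above the table). Not to be disturbed.
- pot_4_center (a point): Middle (24 mm above its foot) of a loose orange paint pot with a white cap, 38 mm across, 48 mm tall, about 60 g, standing in a bin compartment (top 69 mm above the table). Not to be disturbed.
- pot_5_center (a point): Middle (24 mm above its foot) of a loose yellow paint pot with a white cap, 38 mm across, 48 mm tall, about 60 g, standing in a bin compartment (top 69 mm above the table). Not to be disturbed.
- bottle_green: Loose green paint squeeze bottle, 48 mm across, 165 mm tall, near the left end of the board. Origin: on its underside. Not to be disturbed.
- bottle_blue: Loose blue paint squeeze bottle, 48 mm across, 165 mm tall, near the right end of the board. Origin: on its underside. Not to be disturbed.
- bottle_red: Loose red paint squeeze bottle, 48 mm across, 165 mm tall, on the left. Origin: on its underside. Not to be disturbed.
- brush: Loose paint brush, 190 mm long, lying along its x, on the left near the robot. Origin: on its underside. Not to be disturbed.
- plaque: Loose round plaster plaque with painted fruit, 110 mm across, 31 mm tall, on the right. Origin: on its underside. Not to be disturbed.
- palette: Loose white paint palette, a disc 130 mm across, 8 mm thick, on the left. Origin: on its underside. Not to be disturbed.

How it is judged:
By the outcome, as a careful person would: the job done as asked, in the order asked, and still so for the second after the job is handed in, with the robot touching nothing.
It also fails if it takes over 54 s, if anything falls off the work surface, if the arm or the gripper's body presses on something with over 40 N, if the wrist force passes 120 N, or if a joint passes its speed limit or range.

## Working session

There is one attempt and no reset: what is moved stays moved. The work goes in short steps, each a Python script; the robot and the scene stay as the last script left them, time stands still between calls to the robot, and variables do not carry over. Pictures are saved under pics/ and viewed, and the job is handed in when it is done.

```bash
mkdir -p pics; python3 - <<'E'
from rig import manip, read_camera
import cv2
for n in ("top","side","wrist"):
    p=read_camera(n); cv2.imwrite(f"pics/{n}0.png",p["color"][:,:,::-1])
    print(n,p["camera_matrix"].tolist(),p["T"].round(4).tolist(),[k for k in p])
print(manip.read_clock(),manip.read_ee_rot())
E
```

```text
top [[392.7311650212321, 0.0, 254.4780340425713], [0.0, 392.7311650212321, 194.87809467139488], [0.0, 0.0, 1.0]] [[0.0047, 0.9946, -0.1041, 286.9914], [-1.0, 0.0055, 0.0075, -11.7691], [0.008, 0.1041, 0.9945, 1590.1316], [0.0, 0.0, 0.0, 1.0]] ['color', 'camera_matrix', 'T', 'shot']
side [[437.49987761159326, 0.0, 259.2571051769282], [0.0, 437.49987761159326, 194.88543810505314], [0.0, 0.0, 1.0]] [[-0.7454, 0.5113, -0.4277, -121.5595], [-0.6666, -0.5721, 0.4778, 632.1921], [-0.0004, 0.6413, 0.7673, 1076.3839], [0.0, 0.0, 0.0, 1.0]] ['color', 'camera_matrix', 'T', 'shot']
wrist [[297.3186396354542, 0.0, 255.4148067366961], [0.0, 297.3186396354542, 193.61838419413394], [0.0, 0.0, 1.0]] [[0.3194, -0.9136, -0.2514, 122.5227], [0.9476, 0.3075, 0.0866, 591.7801], [-0.0018, -0.2659, 0.964, 384.4403], [0.0, 0.0, 0.0, 1.0]] ['color', 'camera_matrix', 'T', 'shot']
0.15 [ 8.11846821e-01  5.83869965e-01 -6.53583919e-04  4.19549529e-04]
```

View pics/top0.png

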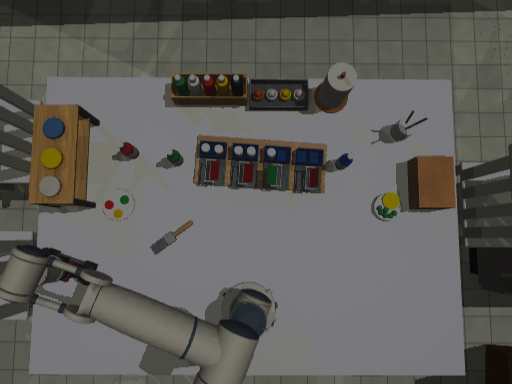

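View pics/side0.png

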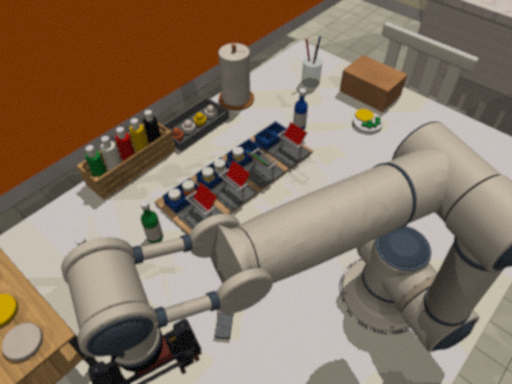

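View pics/wrist0.png

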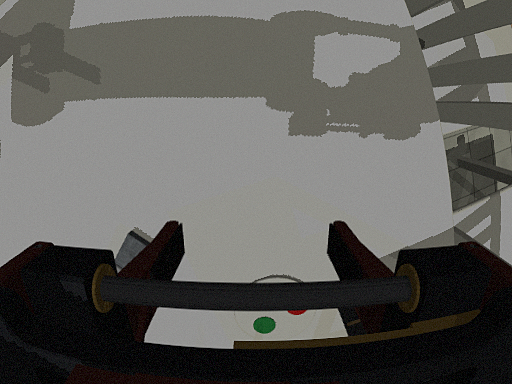

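```bash
python3 - <<'E'
from rig import manip, read_camera, search_frame, outline_of
import cv2,numpy as np
p=read_camera("top"); 
c=p["color"][120:205,160:365,::-1]; cv2.imwrite("pics/topz.png",cv2.resize(c,None,fx=3.9,fy=3.9,interpolation=cv2.INTER_CUBIC))
q=read_camera("side"); c=q["color"][80:260,130:330,::-1]; cv2.imwrite("pics/sidez.png",cv2.resize(c,None,fx=3.3,fy=3.3,interpolation=cv2.INTER_CUBIC))
def ray(p,u,v,z):
    K=p["camera_matrix"];T=p["T"]; d=T[:3,:3]@np.array([(u-K[0,2])/K[0,0],-(v-K[1,2])/K[1,1],-1]); o=T[:3,3]
    return o+d*(z-o[2])/d[2]
for n in ["stock_board","bin_a","pot_1_center","tag_a"]:
    for r in outline_of(p,n):
        if r["confidence"]<.3: continue
        ys,xs=np.nonzero(r["mask"]); u,v=xs.mean(),ys.mean()
        z={"s":12,"b":20,"p":69,"t":90}[n[0]]
        print(n,round(r["confidence"],2),r["bbox"],ray(p,u,v,z).round(0))
        if n=="stock_board":
            rr=cv2.minAreaRect(np.c_[xs,ys].astype(np.float32));print(rr)
            print([ray(p,*x,12).round(1).tolist() for x in cv2.boxPoints(rr)])
for n in ["bottle_green","bottle_blue"]:
    for r in search_frame(p,n)[:2]: print(n,r,ray(p,(r["bbox"][0]+r["bbox"][2])/2,(r["bbox"][1]+r["bbox"][3])/2,80).round(0))
E
```

```text
stock_board 0.76 [195.0, 138.3, 324.9, 190.5] [611. -60.  12.]
((260.1138610839844, 162.92869567871094), (130.38031005859375, 48.319740295410156), 3.9646549224853516)
[[501.1, 223.8, 12.0], [700.6, 214.3, 12.0], [666.5, -319.5, 12.0], [467.3, -303.0, 12.0]]
stock_board 0.67 [248.0, 146.2, 255.9, 153.9] [633.  -9.  12.]
((251.0, 151.0), (10.0, 8.0), 90.0)
[[653.2, 7.9, 12.0], [653.4, -24.9, 12.0], [611.8, -25.1, 12.0], [611.6, 7.6, 12.0]]
bin_a 0.92 [263.7, 146.7, 290.5, 187.0] [ 559. -112.   20.]
bin_a 0.79 [229.7, 142.9, 258.5, 185.3] [559.  20.  20.]
bin_a 0.68 [292.7, 146.2, 323.8, 193.5] [ 556. -241.   20.]
bin_a 0.55 [198.6, 141.6, 225.0, 183.2] [573. 149.  20.]
pot_1_center 0.54 [232.8, 144.0, 242.3, 155.8] [621.  42.  69.]
pot_1_center 0.44 [193.8, 137.5, 325.9, 190.1] [599. -42.  69.]
pot_1_center 0.35 [118.1, 144.3, 140.7, 157.6] [624. 475.  69.]
tag_a 0.75 [305.7, 166.8, 319.0, 186.2] [ 514. -255.   90.]
tag_a 0.57 [210.9, 159.3, 219.2, 179.6] [540. 134.  90.]
tag_a 0.52 [268.3, 160.7, 278.6, 184.5] [526. -89.  90.]
tag_a 0.44 [240.0, 160.4, 252.6, 181.3] [532.   4.  90.]
bottle_green {'bbox': [167.6, 151.8, 183.7, 166.3], 'confidence': 0.55} [584. 285.  80.]
bottle_blue {'bbox': [335.0, 154.0, 352.6, 171.1], 'confidence': 0.62} [ 574. -372.   80.]
bottle_blue {'bbox': [230.2, 143.2, 261.0, 186.0], 'confidence': 0.43} [564.  12.  80.]
```

```bash
echo
```

```text
(no output)
```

View pics/topz.png

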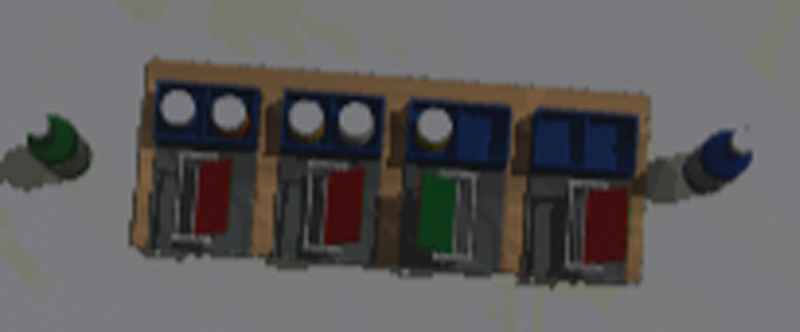

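View pics/sidez.png

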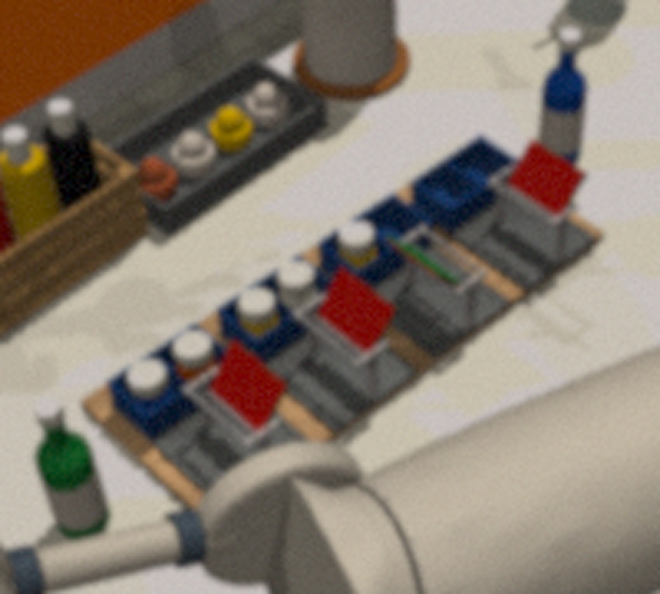

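The pictures agree (top pixels, in 512×384 coordinates). The two left bins hold two pots each and show red, with tags near (214,169) and (245,171). The third holds one pot and shows green at (273,172). The fourth is empty and shows red at (312,176). So I flip 1 and 2 to the left and 3 to the right. The hinges come out at about (541,152), (533,22) and (525,-107), and the tag centroids match.

```bash
cat > h.py <<'E'
from rig import manip, read_camera, search_frame, outline_of
import numpy as np, cv2
from scipy.spatial.transform import Rotation as R
yaw=-0.064
Rb=R.from_euler('z',yaw)
Q=(Rb*R.from_euler('x',np.pi)).as_quat()
C=np.array([584,-46,0.])
def P(i,dy,z):  # station i 1..4 from left, dy from hinge, TCP z
    return C+Rb.apply([-55,195-130*(i-1)+dy,0])+[0,0,z]
def snap(n,name,crop=None,f=1):
    p=read_camera(n); c=p["color"][:,:,::-1]
    if crop: a,b,l,r=crop; c=c[a:b,l:r]
    cv2.imwrite(name,cv2.resize(c,None,fx=f,fy=f,interpolation=cv2.INTER_CUBIC)); return p
E
python3 - <<'E'
from h import *
manip.move_gripper(0,5)
manip.movep(P(1,-70,240),Q)
print(manip.read_eef_pos(),manip.read_finger_gap(),manip.read_joint_pos(),manip.read_clock(),P(1,0,67),P(2,0,67),P(3,0,67))
snap("wrist","pics/w1.png",f=1.5);snap("side","pics/s1.png",(80,260,130,330),3)
E
```

```text
[537.00646176  83.10884988 239.98976248] 0.4151413820512403 [ 9.07708799e-02 -6.00691877e-02  1.37215923e+00  2.72297972e-04
  1.82952188e+00  1.53354473e-01] 4.0333 [541.58408362 152.1183738   67.        ] [533.26976225  22.38452294  67.        ] [ 524.95544087 -107.34932793   67.        ]
```

View pics/w1.png

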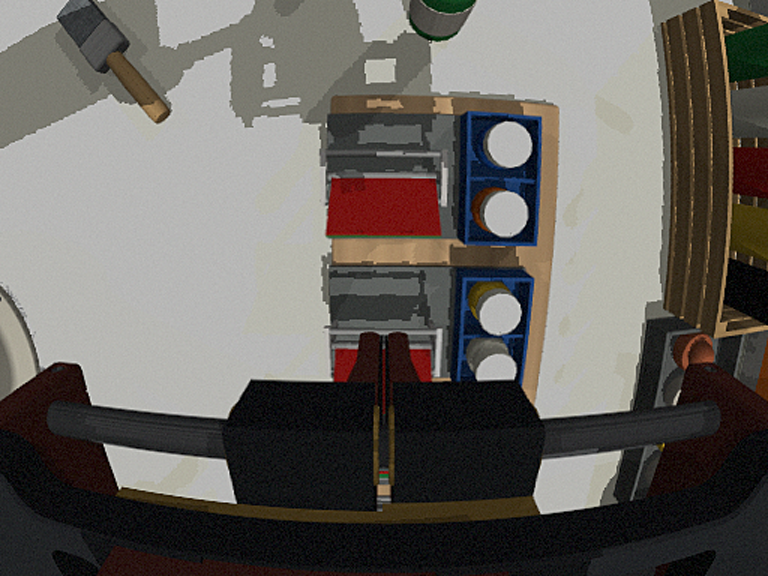

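View pics/s1.png

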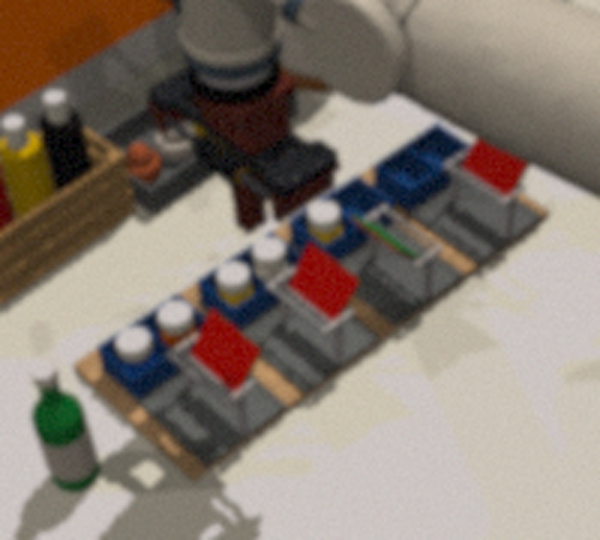

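The wrist view shows two pots in bins 1 and 2. Tag 1 is red, with its free edge on the row at about 236/1.5 between columns 326/1.5 and 441/1.5. I'll check that edge against the prediction, then push tag 1.

```bash
python3 - <<'E'
from h import *
p=read_camera("wrist");K=p["camera_matrix"];T=p["T"]
for u,v in((326,236),(441,236)):
    d=np.array([u/1.5-K[0,2],v/1.5-K[1,2]])/K[0,0];r=np.hypot(*d);s=np.sin(r)/r
    w=T[:3,:3]@[d[0]*s,-d[1]*s,-np.cos(r)];print(T[:3,3]+w*(109-T[2,3])/w[2])
e=C+Rb.apply([-55-37,195-37,109]);print("pred",e,C+Rb.apply([-55+37,195-37,109]))
manip.move_linear(P(1,-70,108),speed=150)
print(manip.read_wrist_force())
manip.move_linear(P(1,-1,108),speed=50)
print(manip.read_wrist_force()); 
manip.move_linear(P(1,-20,112),speed=100)
manip.move_linear(P(1,-65,175),speed=150)
snap("side","pics/s2.png",(80,260,130,330),3);snap("wrist","pics/w2.png",f=1.2)
print(manip.read_wrist_force(),manip.read_clock())
E
```

```text
[502.73847271 116.14206029 109.        ]
[576.51905106 111.43104074 109.        ]
pred [502.29344998 117.56050772 109.        ] [576.14194971 112.82774016 109.        ]
[-0.31050308  0.34611231  1.07871291]
[-0.32820104  0.06982216 -0.15781919]
[-0.29500829  0.09319814  1.25014404] 7.8583
```

View pics/s2.png

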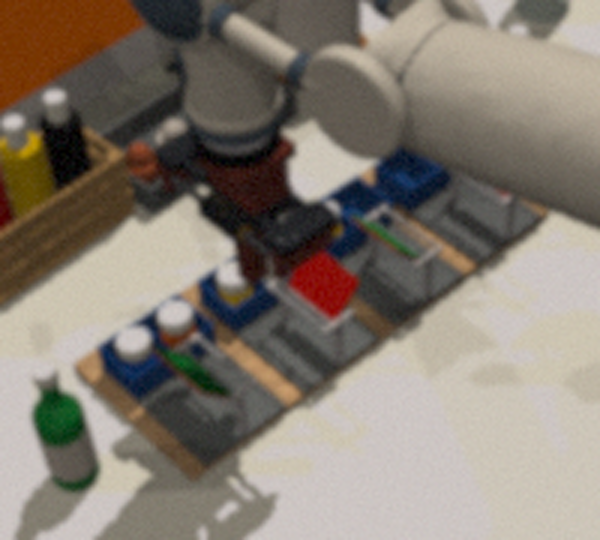

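View pics/w2.png

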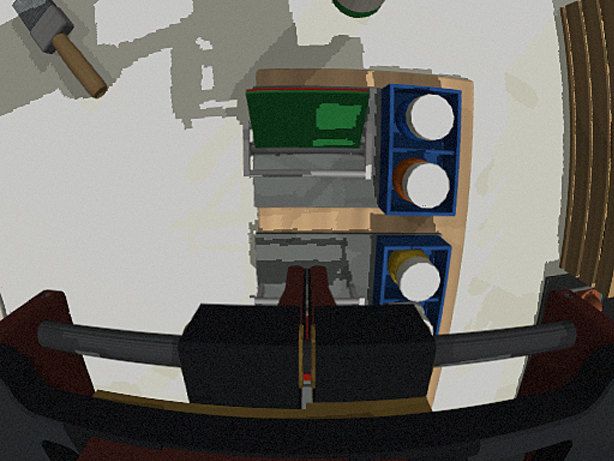

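Tag 1 now leans left with its green face up (wrist view around (308,118)), and the pots haven't moved. The measured edge was within 1.5 mm of the prediction. Next I push tags 2 and 3.

```bash
python3 - <<'E'
from h import *
manip.move_linear(P(2,-65,175),speed=150)
manip.move_linear(P(2,-65,108),speed=100)
print(manip.read_wrist_force())
manip.move_linear(P(2,-1,108),speed=50)
print(manip.read_wrist_force())
manip.move_linear(P(2,-20,112),speed=100)
manip.move_linear(P(2,-60,175),speed=150)
manip.move_linear(P(3,70,108),speed=100)
manip.move_linear(P(3,1,108),speed=50)
print(manip.read_wrist_force())
manip.move_linear(P(3,20,112),speed=100)
manip.move_linear(P(3,60,240),speed=150)
manip.movep(P(1,170,300),Q)
snap("side","pics/s3.png",(80,260,130,330),3);snap("top","pics/t3.png",(110,210,150,370),3.5);snap("wrist","pics/w3.png")
print(manip.read_wrist_force(),manip.read_clock())
E
```

```text
[ 0.51639729  0.44025884 -0.97999692]
[ 0.77929083 -0.36541004  0.27675321]
[-0.13824055 -0.07253776 -0.5277064 ]
[ 0.43896958  0.14242301 -0.86784958] 17.4
```

View pics/s3.png

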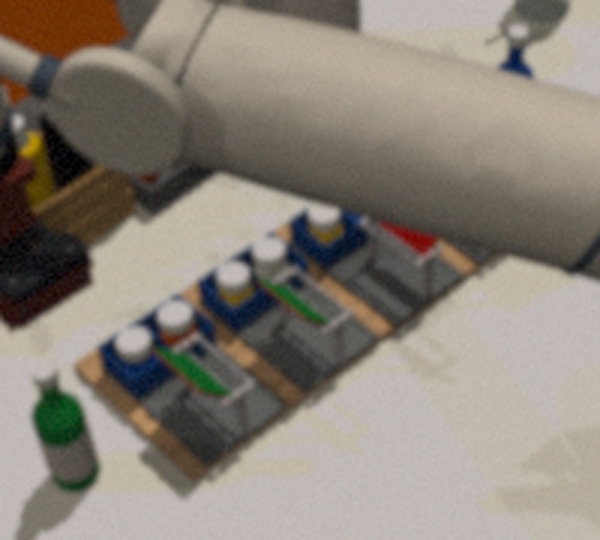

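View pics/t3.png

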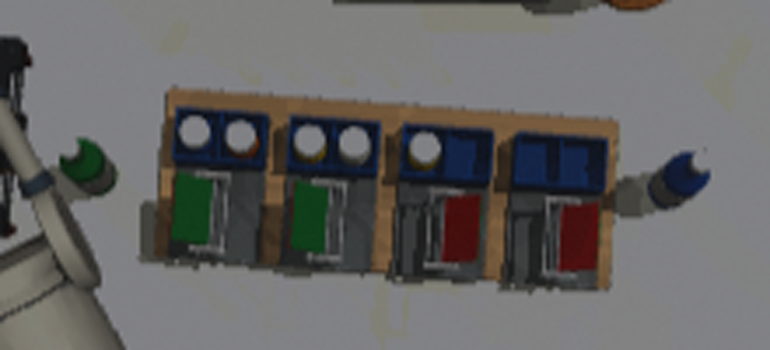

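The top view shows green, green, red, red from left to right. The pots and the two end bottles are in place, and the arm is clear of everything.

```bash
python3 -c "
from h import *
print(manip.close_job(),manip.read_clock())"
```

```text
the job is handed in; nothing more can be done
the job is handed in; nothing more can be done
```

All four tags now show the right face: green on the two full bins on the left, red on the one-pot bin and the empty bin. I pushed the two left tags over to green and the third over to red with the closed fingertips, and left the fourth alone because it was already right.

- **Final pictures:** the last top view shows green, green, red, red from left to right. The pots and the two end bottles are where they stood. I did not check the red bottle, brush, plaque or palette again at the end, but the arm never went down near them. In the last side view the arm hid the fourth bin, so its tag is confirmed only from the top view.
- **Position check:** tag 1's free edge measured within 1.5 mm of where I predicted it before the first push.
- **Forces and time:** wrist force, read before and after the pushes, was at most about 1.3 N. The last clock reading before hand-in was 17.4 s.

No check failed or disagreed.

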